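Pull out the saw-blade sharpener's tray, index the blade three clicks and hold it

TASK

The saw blade in the sharpener has to be moved on by three teeth. Pull the tray out from under the hood by its upright grip until it runs against its stop, then take the black wing knob on top of the blade and turn it clockwise (seen from above), feeling the clicks of the index, until it sits in the third click and never on to a fourth; finish while still holding the knob there, gripped in the fingers, so that the blade cannot creep while I tighten the lock. Leave the other things on the bench where they are.

Things in the scene. Friction and masses are not known exactly. Their poses are not given: they have to be found in the camera images.
- sharpener: Fixed grey bench machine for sharpening saw blades. Base plate 520 x 260 mm with two rails, its top 30 mm above the bench. Origin on the bench surface below the middle of the hood's front edge; x points into the hood (the base runs from x = -270 to +250 mm), y left, z up. Its place and yaw differ each time.
- hood_edge (a point): Middle of the front edge of the hood's roof, 192 mm above the bench. The hood over the base's rear half is open at the front, 250 mm wide, 240 mm deep, with grey sheet sides and a clear roof. Axes as the sharpener's.
- tray (a joint): How far the aluminium tray is pulled out of the hood, m: 0 fully in, 0.190 against its front stop. It slides level along the sharpener's -x on rails with about 3 N friction, stays where it is left, and starts 0 to 25 mm out. Tray plate 260 x 200 x 12 mm, its top 56 mm above the bench.
- tray_grip (a point): Upright black round grip on the front of the tray, by which it is pulled: diameter 25 mm, 58 mm high, foot ring 34 mm wide in its lowest 6 mm. Origin at its foot, on its axis, 56 mm above the bench; z up, x as the sharpener's. At tray = 0 it stands 85 mm in front of the hood's front edge and 135 mm in front of the knob's axis. Pinch from above, TCP about 30 mm above the origin.
- index (a joint): Turn of blade, index wheel and wing knob together, rad, growing clockwise seen from above, about a vertical axis. Spring detents every 0.349 rad (20 degrees): it starts resting at 0, so clicks one, two and three are at 0.349, 0.698 and 1.047. Leaving a stop takes about 0.25 N m; past halfway it pulls on into the next. Let go, it snaps into the nearest stop.
- index_knob: Black wing knob on the blade's axis, at the middle of the tray's width: a bar 62 mm long (its x) x 16 mm thick (its y) x 26 mm high. Origin at the bar's middle, 125 mm above the bench. At index = 0 its x is turned 30 degrees anticlockwise from the sharpener's x. It is 50 mm behind the hood's edge at tray = 0, 140 mm in front of it at the stop. Pinch across the thickness from above.
- blade (a point): Centre of the saw blade's upper face, 86 mm above the bench: steel blade, 160 mm diameter, 18 teeth, lying flat. On it a clamping flange 52 mm wide, up to 92 mm above the bench; a 20 mm wide stem rises from there to the underside of the knob's bar at 112 mm.
- spare_blade: Bystander: second saw blade, 160 mm diameter, 2 mm thick, lying flat left of the sharpener. Origin under its centre.
- arbor_spanner: Bystander: steel open-ended spanner, 190 mm, lying right of the sharpener. Origin under its middle.
- bench_brush: Bystander: bench brush, 240 mm, lying right of the sharpener. Origin under its middle.
- resin_cleaner: Bystander: upright white bottle, diameter 60 mm, 170 mm high, left of the sharpener. Origin under its centre.
- mallet: Bystander: wooden mallet lying on the left of the bench, 240 mm long, head 75 x 130 x 68 mm. Origin on the bench near the head.
- chisel: Bystander: wood chisel, 280 mm, lying on top of the grooved block. Origin below the ferrule.
- grooved_block: Bystander: pale wooden block with a groove, 240 x 160 x 57 mm, on the right of the bench. Origin under its centre.
- tape_measure: Bystander: tape measure, 65 x 30 x 62 mm, on the right of the bench. Origin under its centre.

How it is judged:
On the way, in this order (a step that is already met when the one before it is completed fails the run):
1. the tray is pulled out against its stop (at least 185 of 190 mm) while the index is still in the stop it started in (value of joint tray above 0.185 m and value of joint index between -0.17 and 0.17 rad), for 0.2 s.
2. the knob, in the fingers, sits in the third stop clockwise (value of joint index between 0.967 and 1.127 rad and contact force between the fingers and index_knob above 4 N and value of joint tray above 0.175 m), for 0.2 s.
At the end, for the whole second after the job is handed in: The index is in its third stop, 1.047 rad clockwise of the start, within 0.08 rad, and stays there; the fingers hold the knob with more than 4 N; the tray is still out within 15 mm of its stop (all of step 2); the arm keeps its last pose, push and grip.
It fails at once if the knob is turned over towards the fourth stop (more than half a click past the third) (value of joint index above 1.222 rad).
It fails at once if another thing on the bench is moved by more than 30 mm (distance of any of spare_blade, arbor_spanner, bench_brush, resin_cleaner, mallet, chisel, grooved_block, tape_measure from where it was at the start of the episode above 0.03 m).
It also fails if it takes over 54 s, if anything falls off the work surface, if the arm or the gripper's body presses on something with over 40 N, if the wrist force passes 120 N, or if a joint passes its speed limit or range.

ROBOT

A 7-joint arm with a two-finger parallel gripper is mounted at the origin on the work surface. World frame = base frame: x ahead of the robot, y to its left, z up, the work surface at z = 0. Lengths are in m, angles in rad, forces in N, time in s.
With the tool pointing down it reaches from about 0.4 to 0.75 m from the base axis. Payload 19.5 kg.
Tool frame: the origin (TCP) lies between the finger pads, 19 mm behind the fingertips; this is the grasp point; z points along the fingers, y is the line along which they close (so a half turn about z gives the same grasp; the last joint's range is limited). The gripper opens to 85 mm and grips with 20 to 120 N. Pads are 22 mm wide; open, the fingers measure 114 mm over their backs; the gripper's body (76 mm by 85 mm) begins 54 mm behind the grasp point. The pads swing forward as they close: fully open they stand 13 mm farther back than shut.
Start: joints at [-0.042, 0.707, -0.028, 1.485, 0.022, 0.951, -0.075], TCP at [0.575, 0, 0.25] pointing down, gripper open.
Joint ranges: [-2.71, 2.71], [-0.32, 2.16], [-1.57, 1.52], [0, 2.45], [-1.46, 4.6], [0, 2.02], [-2.83, 2.83]. Speed limits (rad/s): [1.89, 1.89, 2.57, 2.57, 3.01, 3.01, 3.01].

INTERFACE

Orientations are given as a unit quaternion [x, y, z, w].
In Python, from workcell import arm gives the robot as it stands. Calls block until the motion is done:
- arm.movep(position, orientation): joint-space move of the TCP to a pose.
- arm.move_straight(position, orientation=None, v=0.15, force_limit=None): straight line of the TCP; orientation=None keeps the orientation; v is the mean speed in m/s. With force_limit (N) it stops when the force on the tool has changed by that much, and returns True; else False.
- arm.move_j(angles): joint-space move.
- arm.gripper_to(opening, newtons=None): opening from 0.0 (shut) to 1.0 (fully open); newtons is the grip in N (None keeps the last); returns when the fingers have stopped.
- arm.pause(seconds).
- arm.inverse_kinematics(position, orientation): joint angles nearest the present ones, or None.
- arm.get_obs(): the state.
- arm.grab_frame(name): name is "scene" or "side" or "wrist"; returns a dict with "image" (480x640x3 uint8, blue, green, red), "mtx" (3x3 intrinsics, pixels), "R" (3x3) and "t" (3): a world point X has camera coordinates R X + t. Camera axes: x right, y down, z forward; pixel columns grow to the right and rows downward; lengths in m; the calibration is good to about 2 mm. A picture is of the moment at which its call begins. There is no depth.
A pose or a line that the arm cannot do raises arm.Unreachable and nothing moves.
- arm.close_job(): hands the job in; it is judged then, once.
The state is a dict: "time_s": time; "joint_pos": joint angles; "joint_vel": joint speeds; "effort": joint torques, N m; "tcp_pos": TCP position; "ee_rot": TCP orientation; "force": force on the tool from outside, world axes, zero at the start; "wrist_torque": the same for the moment, N m; "opening": opening from 0.0 (shut) to 1.0 (fully open); "gripper_force": force on a finger pad.
Only numpy, scipy, OpenCV 4.12 (cv2) and the standard library are available. Lean on these libraries where they do the work, as an engineer would, in place of code of your own. Each camera call takes 0.05 s, during which the arm holds its last target. There are 200 camera calls.

## Working session

There is one attempt and no reset: what is moved stays moved. The work goes in short steps, each a Python script; the robot and the scene stay as the last script left them, time stands still between calls to the robot, and variables do not carry over. Pictures are saved under pics/ and viewed, at most 10 in all, crops included, and the job is handed in when it is done.

```bash
mkdir -p pics; ls
python3 - <<'E'
from workcell import arm
import cv2,pickle
F={}
for n in ("scene","side"):
    f=arm.grab_frame(n);F[n]=f;cv2.imwrite(f"pics/{n}0.png",f["image"])
pickle.dump(F,open("f0.pkl","wb"))
o=arm.get_obs();print(o["time_s"],o["tcp_pos"],o["ee_rot"],o["force"])
E
```

```text
pics
workcell.py
0.1 [ 5.74785889e-01 -1.35658375e-05  2.49587047e-01] [ 7.07116162e-01  7.07097232e-01 -3.54653448e-04 -3.35248332e-04] [0.26860302 0.77091575 0.18008859]
```

View pics/scene0.png

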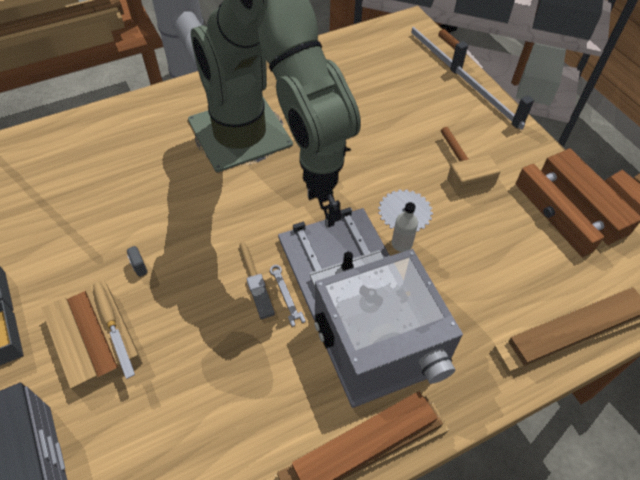

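View pics/side0.png

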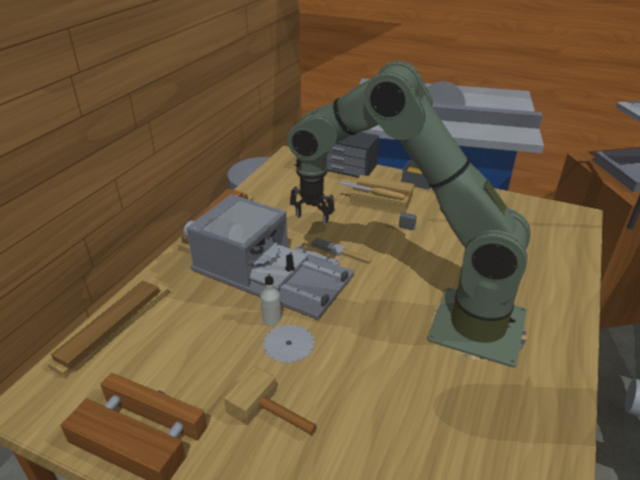

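The scene view shows the grip at about (348,260) in front of the hood, with the bottle close by at (405,228). The side view shows the grip at about (290,262). I'll enlarge both.

Run:
```python
import pickle,cv2,numpy as np
F=pickle.load(open("f0.pkl","rb"))
def crop(n,x,y,w,h,s):return cv2.resize(F[n]["image"][y:y+h,x:x+w],None,fx=s,fy=s,interpolation=cv2.INTER_CUBIC)
a=crop("scene",270,200,200,150,4)
b=crop("side",180,190,200,150,4)
cv2.imwrite("pics/c1.png",a);cv2.imwrite("pics/c2.png",b)
```

```text
(no output)
```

View pics/c1.png

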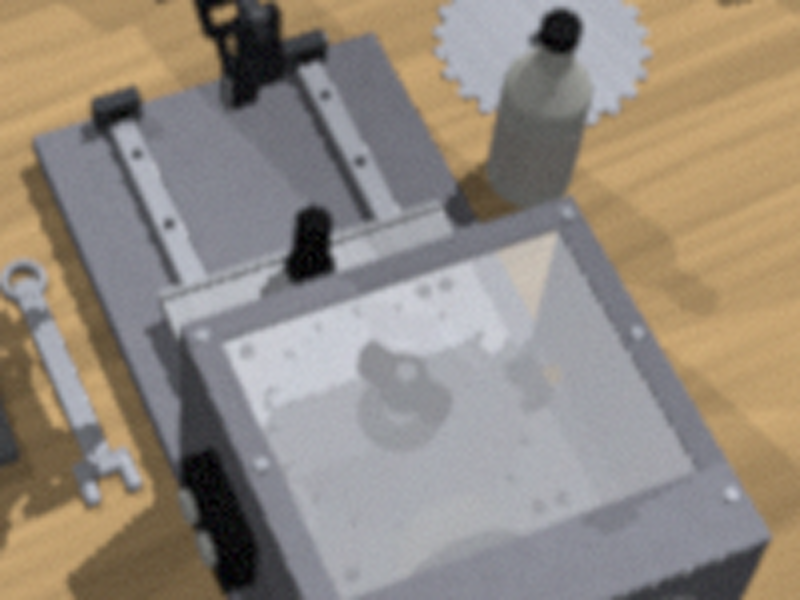

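View pics/c2.png

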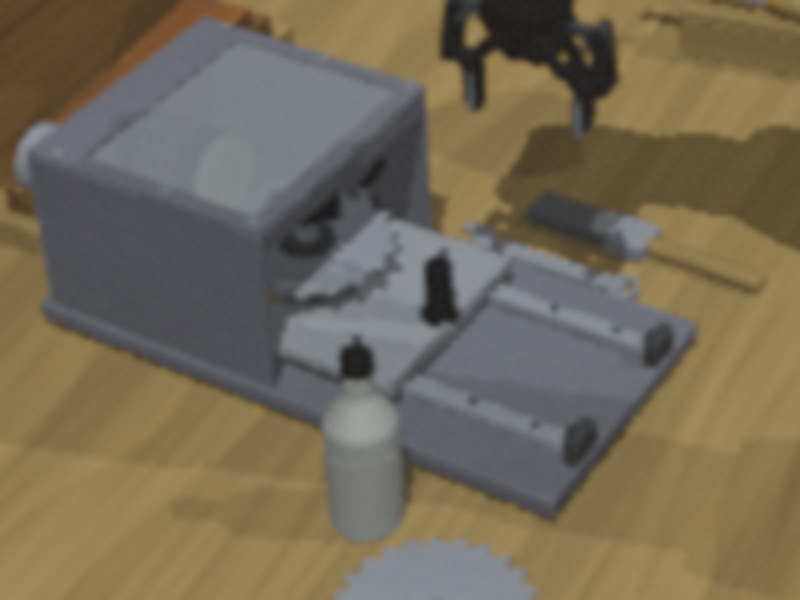

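The crops show the grip top at (314,213) in the scene crop and (438,260) in the side crop, and its foot at (310,272) and (438,315). The hood's front corners and the base's front corners are also visible in both, so I'll triangulate.

```bash
cat > h.py <<'E'
import numpy as np,cv2
from scipy.spatial.transform import Rotation as R
def P(f): return f["mtx"]@np.c_[f["R"],f["t"]]
def tri(fa,a,fb,b):
    X=cv2.triangulatePoints(P(fa),P(fb),np.float64(a).reshape(2,1),np.float64(b).reshape(2,1))[:,0];return X[:3]/X[3]
def plane(f,p,z):
    r=f["R"].T@np.linalg.solve(f["mtx"],[*p,1]);c=-f["R"].T@f["t"];return c+r*(z-c[2])/r[2]
def quat(yclose): # tool z down, tool y along angle yclose in the world
    y=np.array([np.cos(yclose),np.sin(yclose),0]);z=np.array([0,0,-1.]);return R.from_matrix(np.c_[np.cross(y,z),y,z]).as_quat()
E
python3 - <<'E'
import pickle;from h import *
F=pickle.load(open("f0.pkl","rb"));s,d=F["scene"],F["side"]
for n,a,b,z in [("top",(314,213),(438,260),.114),("foot",(310,272),(438,315),.056),("baseL",(372,36),(553,504),.03),("baseR",(36,142),(695,326),.03),
 ("hoodL",(570,203),(262,222),.192),("hoodR",(185,328),(425,85),.192)]:
    a=np.array(a)/4+[269.6,199.6];b=np.array(b)/4+[179.6,189.6]
    print(n,tri(s,a,d,b).round(4),plane(s,a,z).round(4),plane(d,b,z).round(4))
E
```

```text
top [0.6356 0.0506 0.1149] [0.6359 0.0514 0.114 ] [0.6354 0.0486 0.114 ]
foot [0.6394 0.0486 0.0527] [0.6426 0.0483 0.056 ] [0.6363 0.0507 0.056 ]
baseL [0.4673 0.193  0.0244] [0.4728 0.1914 0.03  ] [0.4635 0.1966 0.03  ]
baseR [ 0.445  -0.0613  0.0231] [ 0.4517 -0.0621  0.03  ] [ 0.4408 -0.0556  0.03  ]
hoodL [0.7392 0.159  0.1952] [0.741  0.1628 0.192 ] [0.7383 0.1518 0.192 ]
hoodR [ 0.7137 -0.0815  0.1904] [ 0.717  -0.0806  0.192 ] [ 0.7108 -0.0822  0.192 ]
```

Run:
```python
from workcell import arm
from h import *
import pickle
yaw=np.radians(-5.7);ux=np.array([np.cos(yaw),np.sin(yaw),0])
g=np.array([.637,.0495,0]);q=quat(yaw+np.pi/2)
def st(n):
    o=arm.get_obs();print(n,round(o["time_s"],2),o["tcp_pos"].round(4) if hasattr(o["tcp_pos"],'round') else o["tcp_pos"],np.round(o["force"],1),round(float(o["opening"]),3),np.round(o["gripper_force"],1),np.round(o["joint_pos"][6],2))
arm.movep(g+[0,0,.2],q);arm.gripper_to(.75,50);st("above")
print(arm.move_straight(g+[0,0,.09],v=.1,force_limit=12));st("down")
arm.gripper_to(0,50);st("grip")
F={n:arm.grab_frame(n) for n in("scene","side")}
cv2.imwrite("pics/g.png",np.vstack([cv2.resize(F["scene"]["image"][180:330,250:450],(640,480)),])) 
p=np.array(arm.get_obs()["tcp_pos"])
print(arm.move_straight(p-ux*.170,v=.08,force_limit=25));st("pulled170")
```

```text
above 1.52 [0.637  0.0495 0.2001] [ 0.4 -0.   0.6] 0.751 0.0 1.04
False
down 2.77 [0.6373 0.0495 0.0906] [-0.2  0.  -0.8] 0.749 0.0 0.98
grip 3.22 [0.6371 0.0488 0.0904] [-0.9 -3.1  6.6] 0.278 49.4 0.98
False
pulled170 5.59 [0.4677 0.0641 0.0904] [ -0.  -11.6   0. ] 0.278 49.5 0.71
```

Run:
```python
from workcell import arm
from h import *
import pickle
yaw=np.radians(-5.7);ux=np.array([np.cos(yaw),np.sin(yaw),0])
def st(n):
    o=arm.get_obs();print(n,round(o["time_s"],2),np.round(o["tcp_pos"],4),np.round(o["force"],1),round(float(o["opening"]),3),np.round(o["gripper_force"],1),np.round(o["joint_pos"],2))
p=np.array(arm.get_obs()["tcp_pos"])
print(arm.move_straight(p-ux*.03,v=.03,force_limit=20));st("stop")
arm.pause(.4);st("held")
arm.gripper_to(.75);st("open")
p=np.array(arm.get_obs()["tcp_pos"])
arm.move_straight(p+[0,0,.14],v=.2)
arm.movep([.5,.06,.32],quat(np.radians(84.3)));st("up")
F={n:arm.grab_frame(n) for n in("scene","side","wrist")}
pickle.dump(F,open("f1.pkl","wb"))
def crop(n,x,y,w,h,s):return cv2.resize(F[n]["image"][y:y+h,x:x+w],None,fx=s,fy=s,interpolation=cv2.INTER_CUBIC)
cv2.imwrite("pics/w1.png",F["wrist"]["image"])
cv2.imwrite("pics/d1.png",np.hstack([crop("scene",280,190,100,150,4),crop("side",250,210,100,150,4)]))
```

```text
True
stop 6.28 [0.449  0.0657 0.0905] [ 2.9 -1.5  3.6] 0.277 53.1 [-0.1   0.84 -0.2   2.07  0.57  0.28  0.68]
held 6.68 [0.449  0.0657 0.0904] [ 2.5 -1.3  5.2] 0.277 53.4 [-0.1   0.84 -0.2   2.07  0.57  0.28  0.68]
open 7.15 [0.4486 0.0656 0.0902] [-0.4 -0.6 -0.6] 0.75 0.0 [-0.1   0.84 -0.2   2.07  0.57  0.28  0.68]
up 8.49 [0.5    0.0599 0.3191] [-0.1  0.6 -0.7] 0.749 0.0 [ 0.11  0.55 -0.51  1.61  0.3   1.06  0.98]
```

View pics/w1.png

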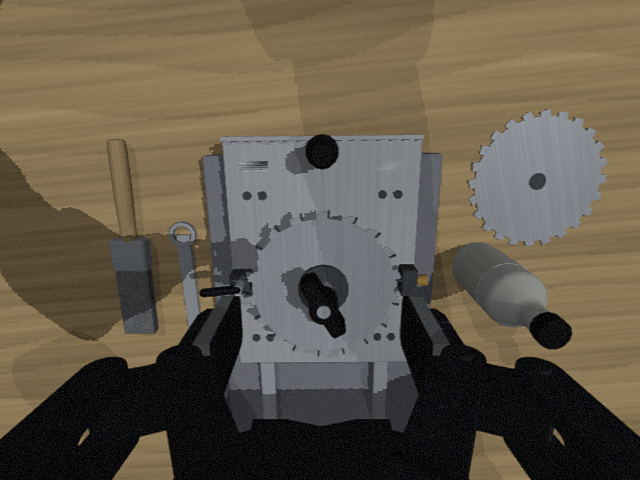

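View pics/d1.png

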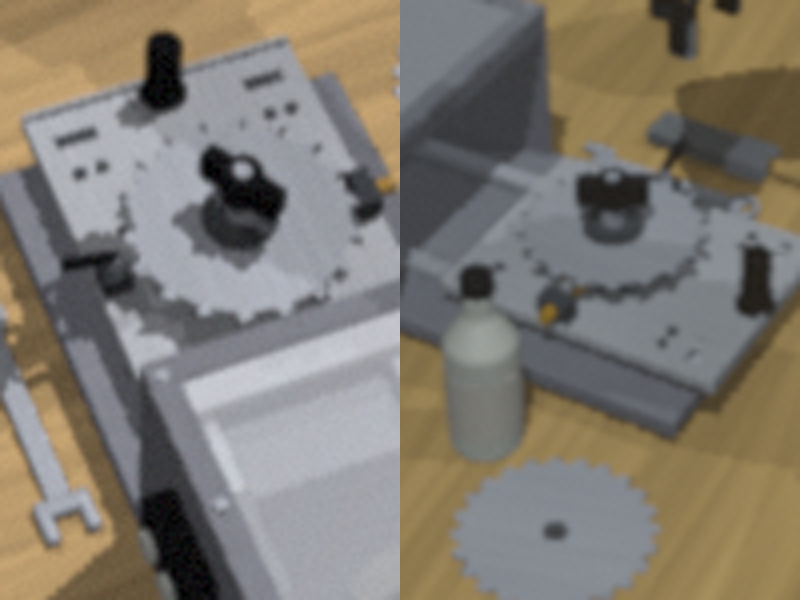

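The wrist view shows the knob's top screw at (323,313), its bar running from about (308,278) to (338,332), and the grip top at (321,150). In the paired crop the screw is at (243,170) in the scene half and (215,178) in the side half. The tray looks fully out. I'll check the numbers.

Run:
```python
import pickle;from h import *
F=pickle.load(open("f1.pkl","rb"));s,d,w=F["scene"],F["side"],F["wrist"]
S=lambda x,y:np.array([x,y])/4+[279.6,189.6]
D=lambda x,y:np.array([x-400,y])/4+[249.6,209.6]
print("dot sd",tri(s,S(243,170),d,D(615,178)),"sw",tri(s,S(243,170),w,(323,313)),"dw",tri(d,D(615,178),w,(323,313)))
print("dot z.14",plane(w,(323,313),.14))
print("grip sd",tri(s,S(163,38),d,D(757,252)),"sw",tri(s,S(163,38),w,(321,150)),"w",plane(w,(321,150),.114))
for z in(.138,):
  a,b=plane(w,(307,277),z),plane(w,(339,332),z);print("ends",a,b,np.degrees(np.arctan2(*(a-b)[1::-1])))
# tray front edge in the wrist view (z .056) and hood dir
a,b=plane(w,(222,137),.056),plane(w,(423,135),.056);print("front edge",a,b,np.degrees(np.arctan2(*(b-a)[1::-1]))-90)
im=w["image"][255:355,260:390];cv2.imwrite("pics/k.png",cv2.resize(im,None,fx=6,fy=6,interpolation=cv2.INTER_CUBIC))
```

```text
dot sd [0.58175961 0.0547703  0.1360946 ] sw [0.5856399  0.05442894 0.13921683] dw [0.58151316 0.05374771 0.13798308]
dot z.14 [0.58500339 0.05393756 0.14      ]
grip sd [0.44763979 0.06738401 0.11269854] sw [0.44651089 0.06752307 0.1110496 ] w [0.44563395 0.0660328  0.114     ]
ends [0.55016558 0.0433862  0.138     ] [0.60654867 0.06646744 0.138     ] -157.73754072916236
front edge [ 0.42663496 -0.03064229  0.056     ] [0.44447956 0.16754696 0.056     ] -5.144935427354042
```

View pics/k.png

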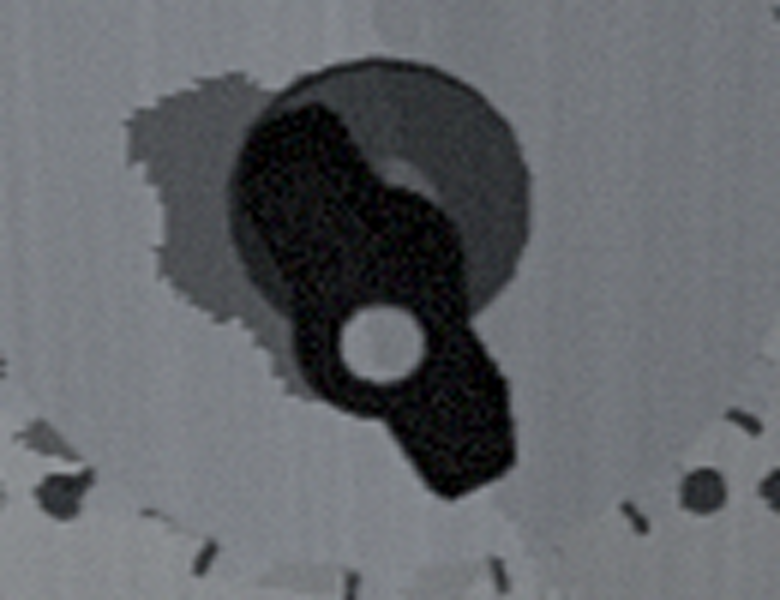

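Run:
```python
from workcell import arm
from h import *
k=np.array([.584,.0538,0])
def st(n):
    o=arm.get_obs();print(n,round(o["time_s"],2),np.round(o["tcp_pos"],4),np.round(o["force"],1),np.round(o["wrist_torque"],2),round(float(o["opening"]),3),np.round(o["gripper_force"],1),np.round(o["joint_pos"],2))
for y in(114.5,84.5,54.5,-65.5,-95.5,-125.5): 
    j=arm.inverse_kinematics(k+[0,0,.134],quat(np.radians(y)));print(y,None if j is None else np.round(j,2))
q=quat(np.radians(114.5))
arm.movep(k+[0,0,.22],q);arm.gripper_to(.6,30);st("above")
print(arm.move_straight(k+[0,0,.134],v=.08,force_limit=8));st("down")
arm.gripper_to(0,30);st("grip30")
```

```text
114.5 [ 0.11  0.92 -0.53  1.56  0.58  0.82  1.35]
84.5 [ 0.06  0.9  -0.41  1.56  0.46  0.78  0.92]
54.5 [ 0.    0.89 -0.3   1.57  0.35  0.74  0.5 ]
-65.5 [-0.26  0.89  0.23  1.58 -0.27  0.71 -1.05]
-95.5 [-0.32  0.91  0.36  1.58 -0.42  0.73 -1.44]
-125.5 [-0.62  1.24  1.3   1.59 -1.24  1.31 -1.31]
above 9.51 [0.5839 0.054  0.2211] [-0.6  0.9 -0.3] [0.01 0.05 0.05] 0.6 0.0 [ 0.14  0.81 -0.6   1.47  0.5   1.02  1.42]
False
down 10.73 [0.5842 0.0538 0.1345] [-0.3  0.1 -0.1] [ 0.01  0.02 -0.01] 0.594 0.0 [ 0.11  0.92 -0.54  1.56  0.59  0.83  1.34]
grip30 11.14 [0.5842 0.0537 0.1343] [-0.7 -2.2  4.2] [-0.37  0.1   0.12] 0.181 30.9 [ 0.11  0.92 -0.54  1.56  0.59  0.83  1.34]
```

Run:
```python
from workcell import arm
from h import *
arm.gripper_to(0,80);p=np.array(arm.get_obs()["tcp_pos"])
for a in range(0,61,4):
    arm.move_straight(p,quat(np.radians(114.5-a)),v=.05)
    o=arm.get_obs();y=R.from_quat(o["ee_rot"]).as_matrix()[:2,1]
    print(a,round(o["time_s"],2),"yaw",np.degrees(np.arctan2(y[1],y[0])).round(1),np.round(o["tcp_pos"],4),np.round(o["force"],1),"Tz",np.round(o["wrist_torque"][2],2),round(float(o["opening"]),3),np.round(o["gripper_force"],0))
    if abs(o["wrist_torque"][2])>2 : break
```

```text
0 11.61 yaw 114.5 [0.5842 0.0536 0.1345] [-1.1 -1.6  3.3] Tz 0.11 0.171 80.0
4 11.86 yaw 110.6 [0.5842 0.0536 0.1345] [-0.  -1.   3.3] Tz 0.15 0.171 80.0
8 12.11 yaw 106.7 [0.5842 0.0536 0.1345] [-0.8 -2.1  3.3] Tz 0.17 0.174 80.0
12 12.36 yaw 102.7 [0.5842 0.0536 0.1345] [-0.5 -1.8  4. ] Tz -0.03 0.172 80.0
16 12.61 yaw 98.7 [0.5842 0.0536 0.1345] [-0.5 -2.3  5.9] Tz -0.22 0.17 80.0
20 12.86 yaw 94.7 [0.5843 0.0536 0.1345] [ 0.  -1.5  4.6] Tz -0.02 0.166 80.0
24 13.11 yaw 90.7 [0.5843 0.0535 0.1345] [-0.1 -3.5  4.6] Tz 0.31 0.167 80.0
28 13.36 yaw 86.7 [0.5843 0.0536 0.1345] [-0.2 -3.   6.6] Tz 0.05 0.165 80.0
32 13.61 yaw 82.7 [0.5843 0.0535 0.1345] [ 0.3 -2.2  5.4] Tz -0.27 0.167 80.0
36 13.86 yaw 78.7 [0.5843 0.0536 0.1345] [-0.1 -2.   6. ] Tz -0.21 0.171 80.0
40 14.11 yaw 74.7 [0.5842 0.0535 0.1345] [ 1.2 -2.6  6.1] Tz -0.04 0.165 80.0
44 14.36 yaw 70.8 [0.5843 0.0535 0.1345] [-0.9 -3.4  6.1] Tz 0.27 0.168 80.0
48 14.61 yaw 66.8 [0.5842 0.0535 0.1345] [ 0.6 -3.3  5.7] Tz 0.18 0.168 80.0
52 14.86 yaw 62.7 [0.5842 0.0535 0.1345] [ 0.3 -3.4  4.6] Tz -0.14 0.17 80.0
56 15.11 yaw 58.7 [0.5842 0.0535 0.1345] [-0.2 -2.8  7.9] Tz -0.27 0.161 80.0
60 15.36 yaw 54.8 [0.5842 0.0535 0.1344] [-0.4 -3.2  7.4] Tz 0.04 0.171 80.0
```

The torque trace shows three full click cycles, with rest zeros at about 20, 40 and 60 degrees. The torque is now about 0 in the third click. I'll take one visual check before handing in.

Run:
```python
from workcell import arm
from h import *
arm.pause(.5)
F={n:arm.grab_frame(n) for n in("scene","wrist","side")}
c=lambda n,x,y:cv2.resize(F[n]["image"][y:y+150,x:x+100],None,fx=4,fy=4,interpolation=cv2.INTER_CUBIC)
cv2.imwrite("pics/e.png",np.hstack([c("scene",280,190),c("side",250,210)]))
cv2.imwrite("pics/ew.png",F["wrist"]["image"])
o=arm.get_obs();print(np.round(o["wrist_torque"],2),o["gripper_force"])
```

```text
[-0.66  0.04 -0.02] 80.20484447479248
```

View pics/e.png

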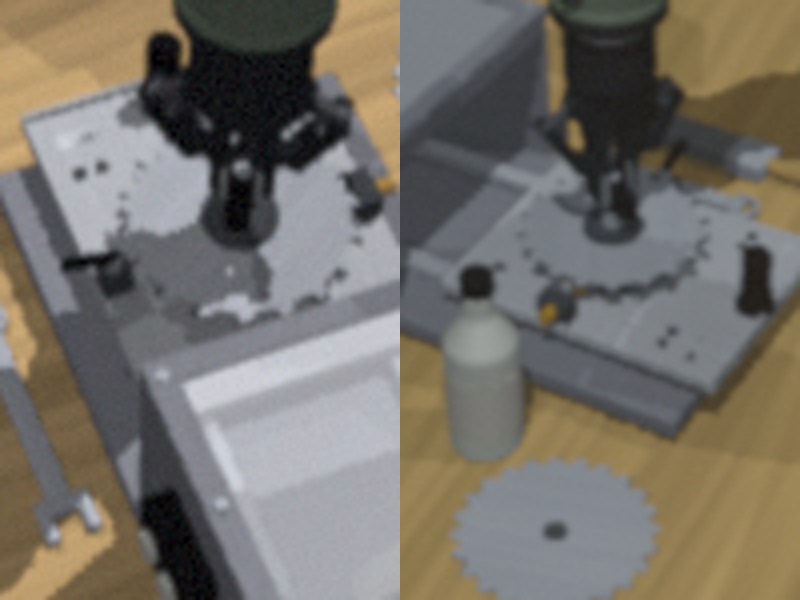

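View pics/ew.png

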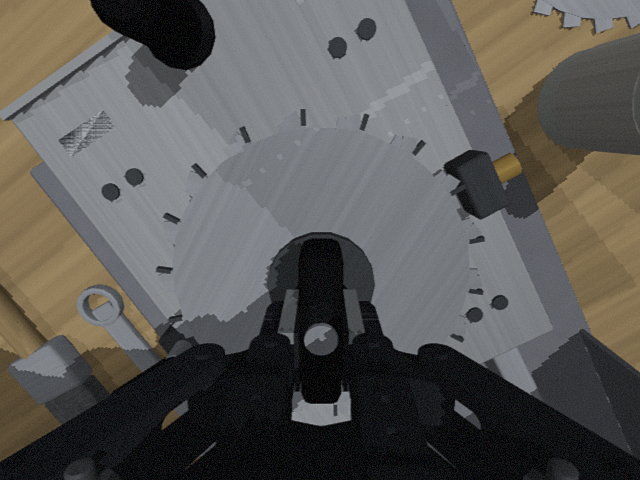

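The wrist view shows the bar at (320,320) held flat between the pads and in line with the tool. The side crop shows the tray still out, with the grip unmoved at (757,280). Torque is about 0 and the grip is 80 N, so I'm handing in.

```bash
python3 -c "
from workcell import arm
print(arm.close_job())"
```

```text
the job is handed in; nothing more can be done
None
```

I pulled the tray out to its stop and turned the knob clockwise into the third click. The job is handed in with the fingers still holding the knob at 80 N; the judging returned no result.

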